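# Lay out the root-canal set round the mixing pad

### The job

Lay out the root-canal set square to the yellow mixing pad: the small glass dish on top of the pad, in its middle; the white pot with the teal lid on the worktop directly behind the pad (off the middle of its far long edge, as the robot sees it); the blue-capped bottle beside that pot, on the pot's file-stand side and as far back as the pot; and the red-capped bottle between the pad and the steel file stand, level with the middle of the pad and about halfway along the gap. Leave about 3 cm of clear worktop between the pot and the pad and between the blue-capped bottle and the pot, let everything stand upright on its own, and do not shift the amber bottle or the brown jar with the black lid.

Things in the scene. Friction and masses are not known exactly. Their poses are not given: they have to be found in the camera images.
- mixing_pad: Yellow mixing pad, a flat block 60 x 90 mm and 12 mm thick, fixed to the worktop. Origin: centre of its underside. Its x axis is level and runs across the pad (60 mm) to the back (away from the robot, up to about 0.4 rad off straight ahead); its y axis runs along its 90 mm length, to the robot's left.
- file_stand: Grey steel root-canal file stand, 51 x 56 mm and 75 mm tall with coloured file handles standing in its top, fixed to the worktop. Origin: centre of its underside. It stands off one short end of the pad, left or right, 165 to 195 mm from the pad's centre to its own, within 5 mm of the pad's long centre line; its yaw differs from the pad's by up to 0.3 rad.
- glass_dish: Small pale glass dappen dish, round and waisted, 33 mm across and 24 mm tall, loose, open at the top. Origin: centre of its underside; z up. Grip it across its full width (33 mm, at the rim), from above.
- cement_pot: White pot of cement powder with a teal lid, round, 47 mm across and 40 mm tall, loose; the lid does not come off. Origin: centre of its underside; z up. Grip its white body (44 mm across), low, below 26 mm height, from above; the lid above that gives no hold.
- red_bottle: Dark dropper bottle with a red cap, round, 29 mm across and 58 mm tall, loose. Origin: centre of its underside; z up. Grip the body, which is below 40 mm height.
- blue_bottle: White dropper bottle with a blue cap, round, 29 mm across and 62 mm tall, loose. Origin: centre of its underside; z up. Grip the body, which is below 40 mm height.
- amber_bottle: Amber glass bottle with a white cap, round, 42 mm across and 85 mm tall, loose; a bystander that stays where it is. Origin: centre of its underside.
- brown_jar: Brown jar with a black lid, round, 44 mm across and 52 mm tall, loose; a bystander that stays where it is. Origin: centre of its underside.
Mind the look-alikes: they are no part of the job. What is shaped like the blue_bottle but purple is not meant.

How it is judged:
At the end, for the whole second after the job is handed in: Upright, at rest, in pad axes: dish on pad, 15 mm from centre at most; pot 65-112 mm behind, 15 mm off midline at most; blue 62-115 mm behind, 47-95 mm from pot, 35 mm or more to stand side; red 67-145 mm towards stand, 15 mm off long midline at most, over 50 mm from stand centre (angle between each of glass_dish, cement_pot, red_bottle, blue_bottle's own z axis and vertical below 0.12 rad and linear speed of each of glass_dish, cement_pot, red_bottle, blue_bottle below 0.01 m/s and angular speed of each of glass_dish, cement_pot, red_bottle, blue_bottle below 0.15 rad/s and height (world z) of cement_pot between -0.004 and 0.004 m and height (world z) of red_bottle between -0.004 and 0.004 m and height (world z) of blue_bottle between -0.004 and 0.004 m and horizontal distance between glass_dish and mixing_pad below 0.015 m and height (world z) of glass_dish between 0.008 and 0.017 m and x of cement_pot in the frame of mixing_pad between 0.065 and 0.112 m and y of cement_pot in the frame of mixing_pad between -0.015 and 0.015 m and x of blue_bottle in the frame of mixing_pad between 0.062 and 0.115 m and horizontal distance between blue_bottle and cement_pot between 0.047 and 0.095 m and x of red_bottle in the frame of mixing_pad between -0.015 and 0.015 m and horizontal distance between red_bottle and file_stand above 0.05 m and ((y of file_stand in the frame of mixing_pad above 0 m and y of blue_bottle in the frame of mixing_pad above 0.035 m and y of red_bottle in the frame of mixing_pad between 0.067 and 0.145 m) or (y of file_stand in the frame of mixing_pad below 0 m and y of blue_bottle in the frame of mixing_pad below -0.035 m and y of red_bottle in the frame of mixing_pad between -0.145 and -0.067 m))); the robot touches nothing.
It fails at once if the amber bottle is shifted by more than 15 mm (distance of amber_bottle from where it was at the start of the episode above 0.015 m).
It fails at once if the brown jar with the black lid is shifted by more than 15 mm (distance of brown_jar from where it was at the start of the episode above 0.015 m).
It also fails if it takes over 109 s, if anything falls off the work surface, if the arm or the gripper's body presses on something with over 40 N, if the wrist force passes 120 N, or if a joint passes its speed limit or range.

### The arm

A 6-joint arm with a two-finger parallel gripper is mounted at the origin on a cart in front of the work surface, level with it; the furniture and walls round the work are solid. World frame = base frame: x ahead of the robot, y to its left, z up, the work surface at z = 0. Lengths are in m, angles in rad, forces in N, time in s.
With the tool pointing down it reaches from about 0.3 to 1 m from the base axis. Payload 5.1 kg.
Tool frame: the origin (TCP) lies midway between the tips of the shut fingers; the grasp point (between the pads) lies 19 mm behind it; x points along the fingers, y is the direction in which the jaws open and shut, and the axes are right-handed (so a half turn about x gives the same grasp; the last joint's range is limited). The gripper opens to 95 mm and grips with 3 to 60 N. Pads are 20 mm wide; open, the fingers measure 119 mm over their backs; the gripper's body (75 mm by 180 mm) begins 59 mm behind the grasp point.
Start: joints at [1.255, 0.124, 1.65, -0, 1.367, -0.083], TCP at [0.15, 0.632, 0.215] pointing down, gripper open.
Joint ranges: [-2.61, 2.61], [-1.02, 2.33], [0.03, 2.71], [-1.35, 4.49], [0.32, 2.68], [-2.91, 2.91]. Speed limits (rad/s): [2.57, 2.57, 3.14, 3.14, 3.14, 3.14].

### API

Orientations are given as a unit quaternion [w, x, y, z].
In Python, from plant import ctrl gives the robot as it stands. The module is installed in compiled form; this text tells all that it offers.
- The arm moves only by the tool carry_out, never from a script. Its argument "steps" is one flat list of numbers, 5 for each row, row after row: the shift along the tool's x, y, z in mm, then the turn about the tool's x in degrees, then the opening, from 0 (shut) to 1 (fully open). A call has 1 to 12 rows; each row shifts and turns the pose as measured when the row begins, along the tool's axes as they then stand; what a row does not reach is not made up. A row lasts 1/10 s, in which the tool goes at most 50 mm and 8.59 degrees, less where a joint would pass 70% of its speed; a pose out of reach is approached as far as the arm can. A call with a gripper value outside its range is refused whole. The fingers move at their own pace and stop on an object; "force" is the grip in N (left out, the last holds). Time passes only in rows, so rows that do not move let the fingers close. It gives the time, the measured TCP pose, the force and the opening at its end, in the units of the state.
- ctrl.read_state(): the state, without advancing time (a new reading comes with each control period).
- ctrl.capture(name): name is "scene" or "top" or "wrist"; returns a dict with "pixels" (400x640x3 uint8, red, green, blue), "fx", "fy", "cx", "cy" (pixels), "dist_coeffs" ([k1, k2, p1, p2, k3] as OpenCV has them; the pictures are not rectified), "R" (3x3) and "t" (3): a world point X has camera coordinates R X + t. Camera axes: x right, y down, z forward; pixel columns grow to the right and rows downward; lengths in m; the calibration is good to about 2 mm. A picture is of the moment at which its call begins. There is no depth.
- ctrl.finish_job(): hands the job in, once; it reports no verdict.
The state is a dict: "time": time; "q": joint angles; "qvel": joint speeds; "joint_torque": joint torques, N m; "tool_pos": TCP position; "orientation": TCP orientation; "contact_force": force on the tool from outside, world axes, zero at the start; "ft_torque": the same for the moment, N m; "opening": opening from 0.0 (shut) to 1.0 (fully open).
Only numpy, scipy, OpenCV 4.12 (cv2) and the standard library are available. Lean on these libraries where they do the work, as an engineer would, in place of code of your own. Each camera call takes 0.05 s, during which the arm holds its last target. There are 200 camera calls.

## Working session

There is one attempt and no reset: what is moved stays moved. The work goes in short steps, Python scripts to look and compute and a tool call to move; the robot and the scene stay as the last step left them, time stands still between calls to the robot, and variables do not carry over. Pictures are saved under pics/ and viewed, about 12 in all and at most 16, crops included, and the job is handed in when it is done.

Besides the shell and the picture viewer there is one more tool, called after "Request:" in YAML: its name, and indented under it one key for each argument. carry_out: Moves the arm, as the interface text tells. Its arguments: {"type":"object","properties":{"steps":{"type":"array","items":{"type":"number"}},"force":{"type":"number"}},"required":["steps"]}

```bash
mkdir -p pics; cat > h.py <<'E'
import cv2,numpy as np
from plant import ctrl
def cap(n,f=None):
    c=ctrl.capture(n)
    if f: cv2.imwrite('pics/'+f,c['pixels'][:,:,::-1])
    return c
def K(c): return np.array([[c['fx'],0,c['cx']],[0,c['fy'],c['cy']],[0,0,1.]])
def ray(c,uv,z):
    p=cv2.undistortPoints(np.array(uv,float).reshape(-1,1,2),K(c),np.array(c['dist_coeffs'],float)).reshape(-1,2)
    R=np.array(c['R']);t=np.array(c['t']).ravel()
    d=np.c_[p,np.ones(len(p))]@R; o=-R.T@t
    return o+d*((z-o[2])/d[:,2])[:,None]
def proj(c,X):
    return cv2.projectPoints(np.array(X,float).reshape(-1,1,3),cv2.Rodrigues(np.array(c['R']))[0],np.array(c['t'],float),K(c),np.array(c['dist_coeffs'],float))[0].reshape(-1,2)
E
python3 - <<'E'
from h import *
s=ctrl.read_state();print(s)
for n in('scene','top'):
    c=cap(n,n+'0.png'); print(n,c['fx'],-np.array(c['R']).T@np.array(c['t']).ravel())
E
```

```text
{'time': 0.0, 'q': array([ 1.25542635e+00,  1.24489907e-01,  1.65168148e+00, -4.99941594e-06,
        1.36750205e+00, -8.26045433e-02]), 'qvel': array([-1.72598797e-04,  8.15508258e-04,  1.32312132e-03, -2.09502687e-06,
       -4.99722776e-04, -4.91087097e-04]), 'joint_torque': array([-1.30065768e-03, -4.17590547e+01, -3.59937680e+01,  7.72843882e-02,
        4.90672037e-02, -1.58136540e-04]), 'tool_pos': array([0.1497654 , 0.63184355, 0.21339247]), 'orientation': array([ 0.70217926,  0.08138746,  0.70246672, -0.08283045]), 'contact_force': array([0.15678105, 0.21185813, 0.17557551]), 'ft_torque': array([ 0.03845702, -0.01856906,  0.00453166]), 'opening': 0.9970258491761175}
scene 455.3815916832868 [-0.37742281 -0.68706226  0.56446481]
top 514.1945264147208 [0.38649461 0.08003128 1.29674224]
```

View pics/top0.png

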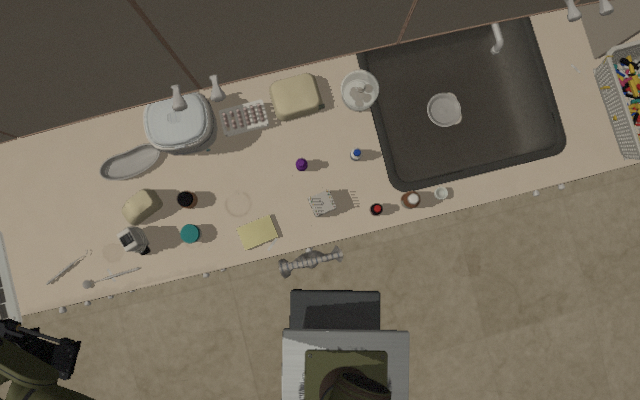

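View pics/scene0.png

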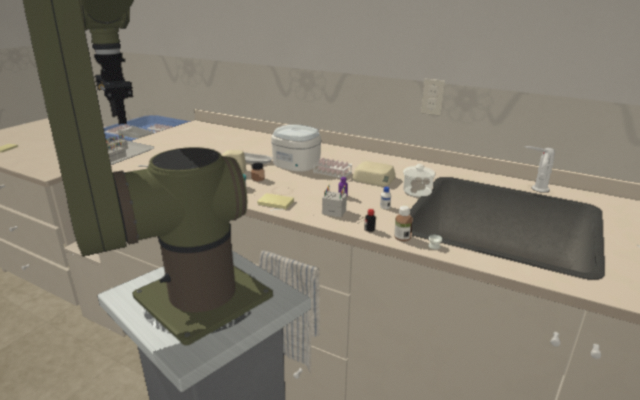

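Top view: the pad is at (257,233), file stand (321,203), red cap (376,209), blue cap (356,154), purple look-alike (302,165), teal pot (190,233), amber bottle (411,200), brown jar (187,200), and a pale dish candidate at (442,194). I'll measure these and enlarge both areas.

```bash
python3 - <<'E'
from h import *
c=cap('top');im=c['pixels'][:,:,::-1]
a=cv2.resize(im[140:270,90:290],None,fx=4,fy=4,interpolation=cv2.INTER_CUBIC)[:,:]
b=cv2.resize(im[140:220,290:490],None,fx=4,fy=4,interpolation=cv2.INTER_CUBIC)
cv2.imwrite('pics/cropA.png',cv2.resize(im[135:270,100:280],None,fx=4,fy=4,interpolation=cv2.INTER_CUBIC)); cv2.imwrite('pics/cropB.png',b)
hsv=cv2.cvtColor(im,cv2.COLOR_BGR2HSV)
def blob(n,lo,hi,box,z):
    m=cv2.inRange(hsv,np.array(lo),np.array(hi));k=np.zeros_like(m);x0,y0,x1,y1=box;k[y0:y1,x0:x1]=m[y0:y1,x0:x1]
    cs=cv2.findContours(k,0,2)[0];q=max(cs,key=cv2.contourArea);M=cv2.moments(q);u=[M['m10']/M['m00'],M['m01']/M['m00']]
    (_,r)=cv2.minEnclosingCircle(q)
    print(n,np.round(u,1),cv2.contourArea(q),round(r,1),ray(c,[u],z)[0].round(4));return q
q=blob('pad',[20,70,100],[35,255,255],(230,205,285,260),.012)
r=cv2.minAreaRect(q);B=ray(c,cv2.boxPoints(r),.012);print(B.round(4),B.mean(0))
for i in range(4): d=B[(i+1)%4]-B[i];print(np.linalg.norm(d),np.arctan2(d[1],d[0]))
blob('teal',[80,80,40],[100,255,255],(170,215,215,255),.04)
blob('red',[0,120,50],[8,255,255],(360,195,390,220),.058)
blob('blue',[100,100,50],[125,255,255],(345,140,370,165),.062)
for n,u,z in(('dish',(442,194),.02),('stand',(321,203),.075),('amber',(413,200),.085),('jar',(187,200),.05),('purple',(302,165),.06)): print(n,ray(c,[u],z)[0].round(3))
E
```

```text
pad [257.3 232. ] 771.0 20.5 [0.3919 0.2283 0.012 ]
[[0.4    0.2814 0.012 ]
 [0.4368 0.2003 0.012 ]
 [0.3828 0.1755 0.012 ]
 [0.3462 0.2564 0.012 ]] [0.39145888 0.2284146  0.012     ]
0.08902644350092204 -1.1447768421255675
0.05940721869301086 -2.711038885228546
0.08874259668137512 1.9967474605929516
0.059403118437222166 0.4353325190406205
teal [189.6 233.2] 253.0 9.6 [0.385  0.3921 0.04  ]
red [376.9 208.3] 36.0 3.9 [ 0.4546 -0.0641  0.058 ]
blue [356.7 152.3] 25.5 3.3 [ 0.5896 -0.0131  0.062 ]
dish [ 0.496 -0.233  0.02 ]
stand [0.464 0.071 0.075]
amber [ 0.474 -0.147  0.085]
jar [0.466 0.399 0.05 ]
purple [0.556 0.119 0.06 ]
```

View pics/cropA.png

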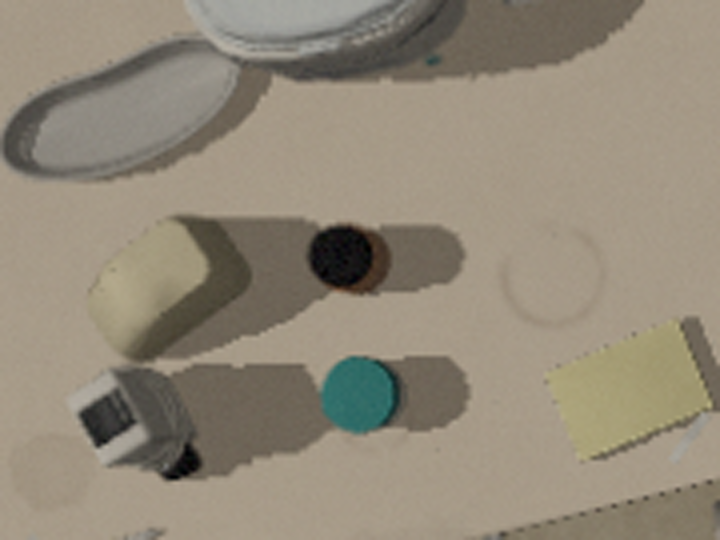

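View pics/cropB.png

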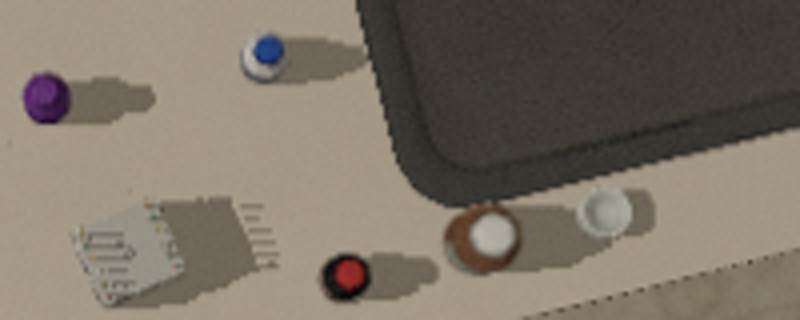

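The crops confirm each item. Red cap on a dark body is at top (376,209), blue cap on a white body at (356,153), and the teal lid at (190,233). The all-purple bottle at (302,165) is the decoy. The only small pale dish is at (442,194). The (238,204) circle is just a ring stain, and the stand lies on the pad's −y side.

Jaws along pad x (24.4°) suit every pick and place, so I turn once.

```bash
cat >> h.py <<'E'
PC=np.array([.3915,.2284]);YAW=.4255
ex=np.array([np.cos(YAW),np.sin(YAW)]);ey=np.array([-ex[1],ex[0]])
def padxy(x,y): return PC+x*ex+y*ey
from scipy.spatial.transform import Rotation as Ro
def go(xy,z):
    s=ctrl.read_state();R=Ro.from_quat(s['orientation'],scalar_first=True).as_matrix()
    d=R.T@(np.r_[xy,z]-s['tool_pos'])*1000
    psi=np.degrees(np.arctan2(R[1,1],R[0,1]))
    print('t',s['time'].__round__(2),'pos',s['tool_pos'].round(4),'tilt',R[:,0].round(3),'psi',psi.round(1),'turn',round(psi-np.degrees(YAW),1),'open',round(s['opening'],3),'| mm x,y,z',d.round(1),'F',s['contact_force'].round(1))
E
python3 - <<'E'
from h import *
for n,p in(('pot',(.085,0)),('blue',(.085,-.068)),('red',(0,-.096))):print(n,padxy(*p).round(4))
E
```

```text
pot [0.4689 0.2635]
blue [0.497  0.2015]
red [0.4311 0.141 ]
```

Request:
carry_out:
  steps: [0, 0, 0, 8.5, 0.65, 0, 0, 0, 8.5, 0.65, 0, 0, 0, 8.5, 0.65, 0, 0, 0, 8.5, 0.65, 0, 0, 0, 8.5, 0.65, 0, 0, 0, 8.5, 0.65, 0, 0, 0, 2, 0.65, 0, 0, 0, 0, 0.65]
  force: 15

```text
time: 0.95
tool_pos: [0.1491, 0.6298, 0.2091]
orientation: [0.589, 0.389, 0.588, -0.395]
contact_force: [-0.4, 0.3, -0.2]
opening: 0.653
```

```bash
python3 -c "
from h import *
go([.385,.392],.11)"
```

```text
t 0.95 pos [0.1491 0.6298 0.2091] tilt [-0.003 -0.009 -1.   ] psi 22.6 turn -1.7 open 0.653 | mm x,y,z [100.5 126.8 309.6] F [-0.4  0.3 -0.2]
```

Request:
carry_out:
  steps: [0, 16, 38, -1.7, 0.65, 5, 16, 38, 0, 0.65, 10, 16, 38, 0, 0.65, 15, 16, 38, 0, 0.65, 15, 16, 38, 0, 0.65, 15, 16, 38, 0, 0.65, 15, 16, 38, 0, 0.65, 15, 12, 30, 0, 0.65, 0, 0, 0, 0, 0.65, 0, 0, 0, 0, 0.65]

```text
time: 1.95
tool_pos: [0.3912, 0.4037, 0.1161]
orientation: [0.597, 0.376, 0.597, -0.381]
contact_force: [-0.9, -0.6, -0.1]
opening: 0.648
```

```bash
python3 -c "
from h import *
go([.385,.392],.004)
c=cap('wrist','w1.png')
for p in ([.385,.392,.04],[.466,.399,.052]): print(proj(c,[p]))"
```

```text
t 1.95 pos [0.3912 0.4037 0.1161] tilt [-0.003 -0.007 -1.   ] psi 25.2 turn 0.8 open 0.648 | mm x,y,z [112.2  -9.9   7.4] F [-0.9 -0.6 -0.1]
[[308.67978615 218.12089681]]
[[395.9305825  253.47584209]]
```

View pics/w1.png

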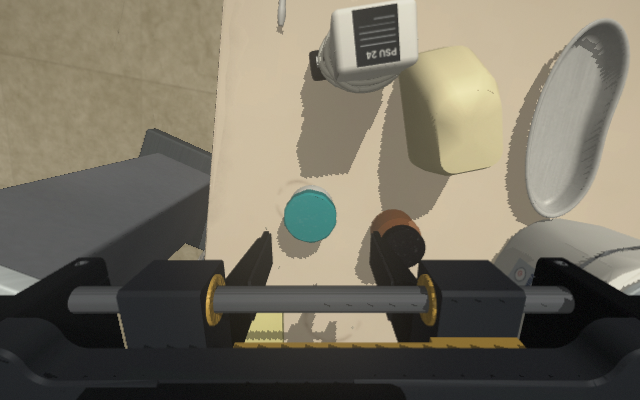

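Wrist view: the teal lid is at (310,216), matching the predicted (309,218), and the brown jar is at (400,240), clear of the right finger once lined up.

Request:
carry_out:
  steps: [0, -10, 7.5, -0.8, 0.65, 0, 0, 0, 0, 0.65, 30, 0, 0, 0, 0.65, 30, 0, 0, 0, 0.65, 25, 0, 0, 0, 0.65, 15, 0, 0, 0, 0.65, 5, 0, 0, 0, 0.65, 0, 0, 0, 0, 0.65]

```text
time: 2.8
tool_pos: [0.3829, 0.3992, 0.015]
orientation: [0.604, 0.373, 0.601, -0.369]
contact_force: [-0.5, 0.6, 0.9]
opening: 0.65
```

```bash
python3 -c "
from h import *
go([.385,.392],.004)"
```

```text
t 2.8 pos [0.3829 0.3992 0.015 ] tilt [ 0.006  0.003 -1.   ] psi 26.8 turn 2.4 open 0.65 | mm x,y,z [11.  -1.5  7.3] F [-0.5  0.6  0.9]
```

Request:
carry_out:
  steps: [0, -1.5, 7.5, 2.4, 0.65, 9, 0, 0, 0, 0.65, 1, 0, 0, 0, 0.65, 0, 0, 0, 0, 0.3, 0, 0, 0, 0, 0.3, 0, 0, 0, 0, 0.3, 0, 0, 0, 0, 0.3, 0, 0, 0, 0, 0.3]
  force: 25

```text
time: 3.6
tool_pos: [0.3879, 0.3935, 0.0088]
orientation: [0.596, 0.389, 0.591, -0.38]
contact_force: [0.1, 0.3, -0.1]
opening: 0.456
```

```bash
python3 -c "
from h import *
go([.385,.392],.004)"
```

```text
t 3.6 pos [0.3879 0.3935 0.0088] tilt [ 0.012  0.008 -1.   ] psi 24.2 turn -0.2 open 0.456 | mm x,y,z [ 4.8 -3.4  0.2] F [ 0.1  0.3 -0.1]
```

Request:
carry_out:
  steps: [0, 0, 0, 0, 0.65, 0, 0, 0, 0, 0.65, 4, -1.5, 0, 0, 0.65, 2, 0, 0, 0, 0.65, 0, 0, 0, 0, 0.3, 0, 0, 0, 0, 0.3, 0, 0, 0, 0, 0.3, 0, 0, 0, 0, 0.3]
  force: 25

```text
time: 4.4
tool_pos: [0.3865, 0.393, 0.0023]
orientation: [0.596, 0.389, 0.591, -0.379]
contact_force: [-0.8, -0.4, -1.1]
opening: 0.46
```

Request:
carry_out:
  steps: [-10, 0, 0, 0, 0.3, -25, 0, 0, 0, 0.3, -30, 0, 0, 0, 0.3, -30, 0, 0, 0, 0.3, -10, 0, 0, 0, 0.3, 0, 0, 0, 0, 0.3]

```text
time: 5.0
tool_pos: [0.3844, 0.3915, 0.1121]
orientation: [0.596, 0.388, 0.592, -0.38]
contact_force: [-0.1, 0.4, -0.5]
opening: 0.455
```

```bash
python3 -c "
from h import *
go(padxy(.085,0),.09)"
```

```text
t 5.0 pos [0.3844 0.3915 0.1121] tilt [ 0.011  0.006 -1.   ] psi 24.2 turn -0.2 open 0.455 | mm x,y,z [ 22.2  24.4 151.4] F [-0.1  0.4 -0.5]
```

Request:
carry_out:
  steps: [0, 6, 37, 0, 0.3, 0, 6, 37, 0, 0.3, 0, 6, 37, 0, 0.3, 0, 6, 37, 0, 0.3, 0, 0, 0, 0, 0.3, 0, 0, 0, 0, 0.3]

```text
time: 5.6
tool_pos: [0.4657, 0.2612, 0.1046]
orientation: [0.594, 0.385, 0.594, -0.382]
contact_force: [0.4, 0.1, -0.1]
opening: 0.457
```

```bash
python3 -c "
from h import *
go(padxy(.085,0),.004)"
```

```text
t 5.6 pos [0.4657 0.2612 0.1046] tilt [ 0.002  0.003 -1.   ] psi 24.3 turn -0.0 open 0.457 | mm x,y,z [100.7   3.5  -0.6] F [ 0.4  0.1 -0.1]
```

Request:
carry_out:
  steps: [30, 3, 0, 0, 0.3, 30, 0, 0, 0, 0.3, 25, 0, 0, 0, 0.3, 10, 0, 0, 0, 0.3, 0, 0, 0, 0, 0.3, 0, 0, 0, 0, 0.3]

```text
time: 6.2
tool_pos: [0.465, 0.2664, 0.0042]
orientation: [0.594, 0.382, 0.596, -0.381]
contact_force: [1.0, 0.0, -0.5]
opening: 0.461
```

```bash
python3 -c "
from h import *
go(padxy(.085,0),.003)"
```

```text
t 6.2 pos [0.465  0.2664 0.0042] tilt [-0.001  0.003 -1.   ] psi 24.6 turn 0.3 open 0.461 | mm x,y,z [1.2 2.3 4.3] F [ 1.   0.  -0.5]
```

Request:
carry_out:
  steps: [0, 2.5, 4.5, 0, 0.3, 1.5, 0, 0, 0, 0.3, 0, 0, 0, 0, 0.3, 0, 0, 0, 0, 0.65, 0, 0, 0, 0, 0.65, 0, 0, 0, 0, 0.65, -30, 0, 0, 0, 0.65, -40, 0, 0, 0, 0.65, -40, 0, 0, 0, 0.65, -30, 0, 0, 0, 0.6, 0, 0, 0, 0, 0.6]

```text
time: 7.3
tool_pos: [0.471, 0.2635, 0.1521]
orientation: [0.595, 0.384, 0.595, -0.379]
contact_force: [0.4, -0.1, -0.3]
opening: 0.604
```

```bash
python3 -c "
from h import *
cap('top','t1.png')
go([.588,-.013],.13)"
```

```text
t 7.35 pos [0.47   0.263  0.1498] tilt [ 0.001  0.004 -1.   ] psi 24.6 turn 0.3 open 0.602 | mm x,y,z [ 18.9  -7.8 300.1] F [ 0.1 -0.9 -0. ]
```

Request:
carry_out:
  steps: [0, -1, 43, 0, 0.6, 0, -1, 43, 0, 0.6, 0, -1, 43, 0, 0.6, 0, -1, 43, 0, 0.6, 0, -1, 43, 0, 0.6, 0, -1, 43, 0, 0.6, 0, -1, 42, 0, 0.6, 0, 0, 0, 0, 0.6, 0, 0, 0, 0, 0.6]

```text
time: 8.25
tool_pos: [0.5845, -0.0219, 0.1317]
orientation: [0.589, 0.378, 0.603, -0.383]
contact_force: [-0.9, -0.1, 1.2]
opening: 0.602
```

```bash
python3 -c "
from h import *
go([.5896,-.0131],.008)
c=cap('wrist','w2.png'); print(proj(c,[[.5896,-.0131,.062]]))
im=c['pixels'][:,:,::-1];m=cv2.inRange(cv2.cvtColor(im,cv2.COLOR_BGR2HSV),(100,100,40),(125,255,255));q=max(cv2.findContours(m,0,2)[0],key=cv2.contourArea);u=cv2.minEnclosingCircle(q)[0];print(u,ray(c,[u],.062))"
```

```text
t 8.25 pos [ 0.5845 -0.0219  0.1317] tilt [-0.021  0.005 -1.   ] psi 24.9 turn 0.5 open 0.602 | mm x,y,z [123.6  10.4  -4.2] F [-0.9 -0.1  1.2]
[[331.24698791 206.79985201]]
(333.3770446777344, 207.76229858398438) [[ 0.59160896 -0.0130997   0.062     ]]
```

View pics/w2.png

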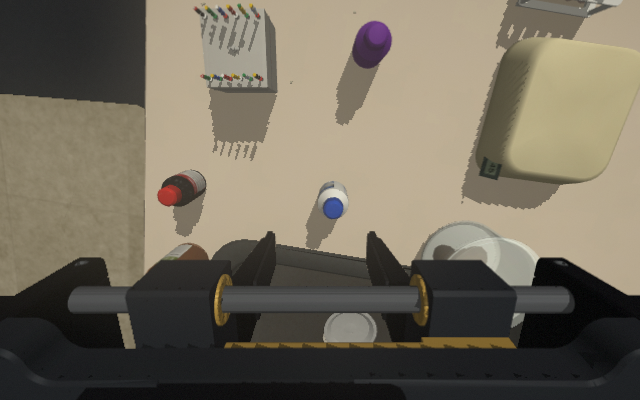

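Wrist view: the blue cap on the white body is at (333,208), between the fingers and agreeing with the map. Purple is at (372,45), well away. Next I line up and descend.

Request:
carry_out:
  steps: [0, 11, -4, -0.5, 0.6, 0, 0, 0, 0, 0.6, 0, 0, 0, 0, 0.6, 35, 0, 0, 0, 0.6, 35, 0, 0, 0, 0.6, 30, 0, 0, 0, 0.6, 15, 0, 0, 0, 0.6, 0, 0, 0, 0, 0.6]

```text
time: 9.1
tool_pos: [0.5915, -0.0043, 0.0152]
orientation: [0.594, 0.373, 0.606, -0.376]
contact_force: [-0.1, 0.4, -0.2]
opening: 0.604
```

```bash
python3 -c "
from h import *
go([.591,-.0131],.007)"
```

```text
t 9.1 pos [ 0.5915 -0.0043  0.0152] tilt [-0.016  0.005 -1.   ] psi 26.1 turn 1.7 open 0.604 | mm x,y,z [ 8.2 -4.3  7.8] F [-0.1  0.4 -0.2]
```

Request:
carry_out:
  steps: [0, -4, 8, 1.5, 0.6, 0, 0, 0, 0, 0.6, 7, 0, 0, 0, 0.6, 0, 0, 0, 0, 0.2, 0, 0, 0, 0, 0.2, 0, 0, 0, 0, 0.2, 0, 0, 0, 0, 0.2, 0, 0, 0, 0, 0.2]

```text
time: 9.9
tool_pos: [0.5962, -0.0143, 0.0146]
orientation: [0.592, 0.383, 0.597, -0.383]
contact_force: [-0.7, -0.4, 0.1]
opening: 0.296
```

```bash
python3 -c "
from h import *
go([.591,-.0131],.007)"
```

```text
t 9.9 pos [ 0.5962 -0.0143  0.0146] tilt [-0.005  0.003 -1.   ] psi 24.5 turn 0.1 open 0.296 | mm x,y,z [ 7.6 -4.3 -3.2] F [-0.7 -0.4  0.1]
```

Request:
carry_out:
  steps: [0, 0, 0, 0, 0.45, 0, 0, 0, 0, 0.45, 8, -3, -2, 0, 0.45, 2, 0, 0, 0, 0.45, 0, 0, 0, 0, 0.2, 0, 0, 0, 0, 0.2, 0, 0, 0, 0, 0.2, 0, 0, 0, 0, 0.2]

```text
time: 10.7
tool_pos: [0.5919, -0.0134, 0.0032]
orientation: [0.592, 0.383, 0.597, -0.383]
contact_force: [-0.4, -0.0, 0.3]
opening: 0.3
```

Request:
carry_out:
  steps: [-10, 0, 0, 0, 0.2, -30, 0, 0, 0, 0.2, -40, 0, 0, 0, 0.2, -40, 0, 0, 0, 0.2, -20, 0, 0, 0, 0.2, 0, 0, 0, 0, 0.2]

```text
time: 11.3
tool_pos: [0.5922, -0.0139, 0.1507]
orientation: [0.592, 0.382, 0.597, -0.383]
contact_force: [1.0, -0.6, 0.5]
opening: 0.3
```

```bash
python3 -c "
from h import *
go(padxy(.085,-.068),.13)"
```

```text
t 11.3 pos [ 0.5922 -0.0139  0.1507] tilt [-0.007  0.004 -1.   ] psi 24.5 turn 0.1 open 0.3 | mm x,y,z [  22.2    2.7 -235.4] F [ 1.  -0.6  0.5]
```

Request:
carry_out:
  steps: [0, 0, -39, 0, 0.2, 0, 0, -39, 0, 0.2, 0, 1, -39, 0, 0.2, 0, 1, -39, 0, 0.2, 0, 1, -39, 0, 0.2, 0, 0, -39, 0, 0.2, 0, 0, 0, 0, 0.2, 0, 0, 0, 0, 0.2]

```text
time: 12.1
tool_pos: [0.4919, 0.2059, 0.1461]
orientation: [0.59, 0.382, 0.598, -0.386]
contact_force: [-0.2, -0.7, -0.5]
opening: 0.298
```

```bash
python3 -c "
from h import *
go(padxy(.085,-.068),.004)"
```

```text
t 12.1 pos [0.4919 0.2059 0.1461] tilt [-0.012  0.001 -1.   ] psi 24.3 turn -0.1 open 0.298 | mm x,y,z [142.1   4.4   7. ] F [-0.2 -0.7 -0.5]
```

Request:
carry_out:
  steps: [0, 4, 8, 0, 0.2, 0, 0, 0, 0, 0.2, 35, 0, 0, 0, 0.2, 35, 0, 0, 0, 0.2, 35, 0, 0, 0, 0.2, 22, 0, 0, 0, 0.2, 0, 0, 0, 0, 0.2, 0, 0, 0, 0, 0.2]

```text
time: 12.9
tool_pos: [0.5042, 0.1919, 0.0159]
orientation: [0.589, 0.386, 0.594, -0.389]
contact_force: [0.8, 0.5, 0.3]
opening: 0.298
```

```bash
python3 -c "
from h import *
go(padxy(.085,-.068),.004)"
```

```text
t 12.9 pos [0.5042 0.1919 0.0159] tilt [-0.009  0.001 -1.   ] psi 23.5 turn -0.9 open 0.298 | mm x,y,z [ 12.   -2.7 -11.7] F [0.8 0.5 0.3]
```

Request:
carry_out:
  steps: [0, -3, -11, 0, 0.2, 0, 0, 0, 0, 0.2, 9, 0, 0, 0, 0.2, 0, 0, 0, 0, 0.2]

```text
time: 13.3
tool_pos: [0.5002, 0.2019, 0.0115]
orientation: [0.59, 0.389, 0.592, -0.387]
contact_force: [-0.0, 0.7, -1.0]
opening: 0.299
```

```bash
python3 -c "
from h import *
go(padxy(.085,-.068),.004)"
```

```text
t 13.3 pos [0.5002 0.2019 0.0115] tilt [-0.001  0.004 -1.   ] psi 23.5 turn -0.9 open 0.299 | mm x,y,z [ 7.5 -3.1 -0.9] F [-0.   0.7 -1. ]
```

Request:
carry_out:
  steps: [6, 0, 0, 0, 0.2, 3, 0, 0, 0, 0.2, 0, 0, 0, 0, 0.2]

```text
time: 13.6
tool_pos: [0.5012, 0.2024, 0.0031]
orientation: [0.591, 0.389, 0.592, -0.386]
contact_force: [-1.1, -0.6, 3.7]
opening: 0.297
```

Touching down (3.7 N), so I release and rise.

Request:
carry_out:
  steps: [0, 0, 0, 0, 0.5, 0, 0, 0, 0, 0.5, 0, 0, 0, 0, 0.5, -10, 0, 0, 0, 0.5, -35, 0, 0, 0, 0.5, -40, 0, 0, 0, 0.5, -40, 0, 0, 0, 0.6, -30, 0, 0, 0, 0.6, 0, 0, 0, 0, 0.6]

```text
time: 14.5
tool_pos: [0.5001, 0.2014, 0.1654]
orientation: [0.59, 0.389, 0.592, -0.387]
contact_force: [0.9, 0.2, 0.2]
opening: 0.596
```

```bash
python3 -c "
from h import *
go([.4546,-.0641],.15)"
```

```text
t 14.5 pos [0.5001 0.2014 0.1654] tilt [-0.     0.004 -1.   ] psi 23.5 turn -0.9 open 0.596 | mm x,y,z [  14.4 -147.5  225.5] F [0.9 0.2 0.2]
```

Request:
carry_out:
  steps: [0, -25, 38, -0.9, 0.6, 0, -25, 38, 0, 0.6, 0, -25, 38, 0, 0.6, 0, -25, 38, 0, 0.6, 0, -24, 37, 0, 0.6, 0, -23, 36, 0, 0.6, 0, 0, 0, 0, 0.6, 0, 0, 0, 0, 0.6]

```text
time: 15.3
tool_pos: [0.4558, -0.072, 0.1627]
orientation: [0.595, 0.384, 0.595, -0.38]
contact_force: [-0.1, 0.0, 0.3]
opening: 0.6
```

```bash
python3 -c "
from h import *
c=cap('wrist','w3.png'); print(proj(c,[[.4546,-.0641,.058]]))
im=c['pixels'][:,:,::-1];h=cv2.cvtColor(im,cv2.COLOR_BGR2HSV);m=cv2.inRange(h,(0,160,60),(6,255,255))|cv2.inRange(h,(174,160,60),(180,255,255));q=max(cv2.findContours(m,0,2)[0],key=cv2.contourArea);u=cv2.minEnclosingCircle(q)[0];X=ray(c,[u],.056)[0];print(u,cv2.contourArea(q),X)
go(X[:2],.006)"
```

```text
[[322.03588811 193.64211779]]
(323.0, 194.65625) 200.5 [ 0.45611058 -0.06509661  0.056     ]
t 15.35 pos [ 0.4558 -0.0717  0.1627] tilt [ 0.002  0.005 -1.   ] psi 24.6 turn 0.3 open 0.599 | mm x,y,z [156.7   2.5  -5.3] F [ 0.1 -0.5 -0.1]
```

View pics/w3.png

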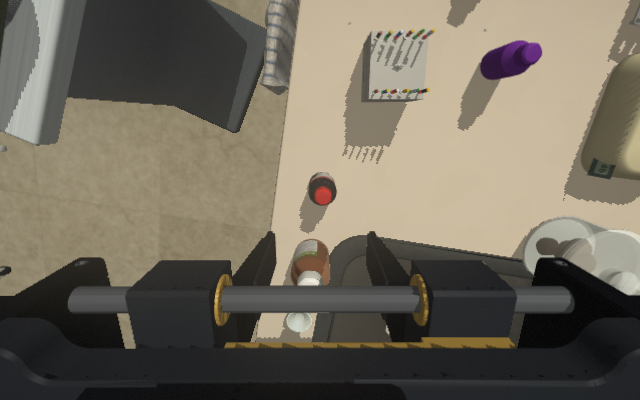

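Wrist view: the red cap is at (323,195) and the amber bottle at (310,265), about 80 mm beyond it. I'll descend in two stages.

Request:
carry_out:
  steps: [0, 2.5, -5, 0, 0.55, 0, 0, 0, 0, 0.55, 20, 0, 0, 0, 0.55, 30, 0, 0, 0, 0.55, 30, 0, 0, 0, 0.55, 25, 0, 0, 0, 0.55, 10, 0, 0, 0, 0.55, 0, 0, 0, 0, 0.55]

```text
time: 16.15
tool_pos: [0.4594, -0.0558, 0.0455]
orientation: [0.599, 0.379, 0.598, -0.374]
contact_force: [-0.8, -0.4, 0.6]
opening: 0.549
```

```bash
python3 -c "
from h import *
go([.4556,-.0648],.006)"
```

```text
t 16.15 pos [ 0.4594 -0.0558  0.0455] tilt [ 0.006  0.005 -1.   ] psi 25.6 turn 1.2 open 0.549 | mm x,y,z [39.4 -7.6  6.6] F [-0.8 -0.4  0.6]
```

Request:
carry_out:
  steps: [0, -7, 6, 1, 0.55, 0, 0, 0, 0, 0.55, 15, 0, 0, 0, 0.55, 15, 0, 0, 0, 0.55, 9, 0, 0, 0, 0.55, 0, 0, 0, 0, 0.55]

```text
time: 16.75
tool_pos: [0.4623, -0.0663, 0.0135]
orientation: [0.601, 0.386, 0.589, -0.378]
contact_force: [0.5, -0.4, 0.0]
opening: 0.549
```

```bash
python3 -c "
from h import *
go([.4556,-.0648],.006)"
```

```text
t 16.75 pos [ 0.4623 -0.0663  0.0135] tilt [ 0.02   0.001 -1.   ] psi 24.6 turn 0.2 open 0.549 | mm x,y,z [ 7.4 -5.6 -4.2] F [ 0.5 -0.4  0. ]
```

Request:
carry_out:
  steps: [7, -5, -4, 0, 0.55, 2, 0, 0, 0, 0.55, 0, 0, 0, 0, 0.2, 0, 0, 0, 0, 0.2, 0, 0, 0, 0, 0.2, 0, 0, 0, 0, 0.2, 0, 0, 0, 0, 0.2]

```text
time: 17.45
tool_pos: [0.4579, -0.0653, 0.0067]
orientation: [0.602, 0.387, 0.587, -0.378]
contact_force: [0.2, 0.2, 0.1]
opening: 0.297
```

```bash
python3 -c "
from h import *
go([.4556,-.0648],.006)"
```

```text
t 17.45 pos [ 0.4579 -0.0653  0.0067] tilt [ 0.025 -0.    -1.   ] psi 24.6 turn 0.2 open 0.297 | mm x,y,z [ 0.6 -1.9 -1.4] F [0.2 0.2 0.1]
```

Request:
carry_out:
  steps: [-10, 0, 0, 0, 0.2, -30, 0, 0, 0, 0.2, -40, 0, 0, 0, 0.2, -40, 0, 0, 0, 0.2, -40, 0, 0, 0, 0.2, -10, 0, 0, 0, 0.2, 0, 0, 0, 0, 0.2]

```text
time: 18.15
tool_pos: [0.4522, -0.0649, 0.1853]
orientation: [0.602, 0.387, 0.588, -0.378]
contact_force: [-0.2, 0.0, -0.7]
opening: 0.299
```

```bash
python3 -c "
from h import *
go(padxy(0,-.096),.17)"
```

```text
t 18.15 pos [ 0.4522 -0.0649  0.1853] tilt [ 0.023  0.    -1.   ] psi 24.6 turn 0.2 open 0.299 | mm x,y,z [  14.8   66.  -196.1] F [-0.2  0.  -0.7]
```

Request:
carry_out:
  steps: [0, 13, -39, 0, 0.2, 0, 13, -39, 0, 0.2, 0, 13, -39, 0, 0.2, 0, 13, -39, 0, 0.2, 0, 13, -39, 0, 0.2, 0, 0, 0, 0, 0.2, 0, 0, 0, 0, 0.2]

```text
time: 18.85
tool_pos: [0.4241, 0.145, 0.1724]
orientation: [0.597, 0.384, 0.592, -0.383]
contact_force: [0.2, -0.1, -0.5]
opening: 0.296
```

```bash
python3 -c "
from h import *
go(padxy(0,-.096),.04)"
```

```text
t 18.85 pos [0.4241 0.145  0.1724] tilt [ 0.007 -0.002 -1.   ] psi 24.3 turn -0.1 open 0.296 | mm x,y,z [132.4   4.1   5.9] F [ 0.2 -0.1 -0.5]
```

Request:
carry_out:
  steps: [0, 4, 5, 0, 0.2, 0, 0, 0, 0, 0.2, 20, 0, 0, 0, 0.2, 30, 0, 0, 0, 0.2, 30, 0, 0, 0, 0.2, 30, 0, 0, 0, 0.2, 15, 0, 0, 0, 0.2, 0, 0, 0, 0, 0.2]

```text
time: 19.65
tool_pos: [0.4337, 0.132, 0.0418]
orientation: [0.594, 0.388, 0.588, -0.388]
contact_force: [-0.4, 0.3, -0.1]
opening: 0.295
```

```bash
python3 -c "
from h import *
go(padxy(0,-.096),.007)"
```

```text
t 19.65 pos [0.4337 0.132  0.0418] tilt [ 0.006 -0.004 -1.   ] psi 23.4 turn -1.0 open 0.295 | mm x,y,z [34.8  1.1 -9.5] F [-0.4  0.3 -0.1]
```

Request:
carry_out:
  steps: [0, 1, -9, -0.7, 0.2, 0, 0, 0, 0, 0.2, 15, 0, 0, 0, 0.2, 12, 0, 0, 0, 0.2, 4, 0, 0, 0, 0.2, 0, 0, 0, 0, 0.2]

```text
time: 20.25
tool_pos: [0.4362, 0.1406, 0.0154]
orientation: [0.598, 0.388, 0.588, -0.383]
contact_force: [-1.2, -0.6, -0.9]
opening: 0.299
```

```bash
python3 -c "
from h import *
go(padxy(0,-.096),.0065)"
```

```text
t 20.25 pos [0.4362 0.1406 0.0154] tilt [ 0.016 -0.002 -1.   ] psi 24.0 turn -0.4 open 0.299 | mm x,y,z [ 8.8 -4.6 -2.5] F [-1.2 -0.6 -0.9]
```

Request:
carry_out:
  steps: [5, -4, -2, 0, 0.2, 4, 0, 0, 0, 0.2, 2, 0, 0, 0, 0.2, 0, 0, 0, 0, 0.2]

```text
time: 20.65
tool_pos: [0.4335, 0.1412, 0.0067]
orientation: [0.599, 0.388, 0.587, -0.382]
contact_force: [0.5, 0.5, -1.8]
opening: 0.3
```

Request:
carry_out:
  steps: [1.5, 0, 0, 0, 0.2, 0, 0, 0, 0, 0.2, 0, 0, 0, 0, 0.5, 0, 0, 0, 0, 0.5, 0, 0, 0, 0, 0.5, -15, 0, 0, 0, 0.5, -35, 0, 0, 0, 0.5, -45, 0, 0, 0, 0.55, -45, 0, 0, 0, 0.6, -30, 0, 0, 0, 0.6, 0, 0, 0, 0, 0.6]

```text
time: 21.75
tool_pos: [0.4283, 0.1412, 0.1791]
orientation: [0.597, 0.387, 0.588, -0.384]
contact_force: [-0.5, -0.1, -0.2]
opening: 0.599
```

```bash
python3 -c "
from h import *
c=cap('wrist','w4.png')
go([.495,-.232],.17)"
```

```text
t 21.8 pos [0.4272 0.1409 0.1768] tilt [ 0.01  -0.004 -1.   ] psi 24.0 turn -0.4 open 0.595 | mm x,y,z [  8.8 -89.6 368.3] F [-0.1 -0.3  0.5]
```

View pics/w4.png

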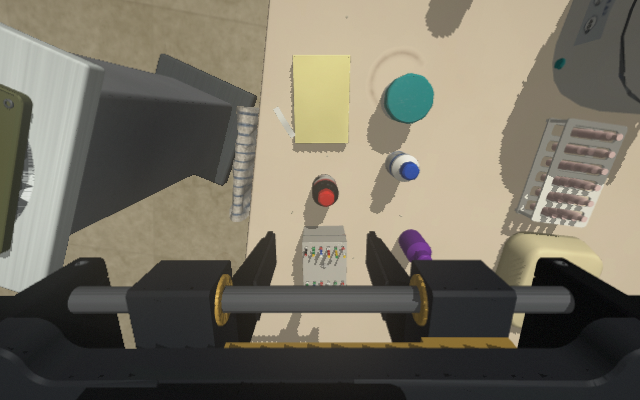

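The pot (409,98), blue (404,166) and red (325,192) all stand upright and well placed round the pad (322,100). On to the dish: move −90 in y and 368 in z.

Request:
carry_out:
  steps: [0, -10, 41, 0, 0.6, 0, -10, 41, 0, 0.6, 0, -10, 41, 0, 0.6, 0, -10, 41, 0, 0.6, 0, -10, 41, 0, 0.6, 0, -10, 41, 0, 0.6, 0, -10, 41, 0, 0.6, 0, -10, 41, 0, 0.6, 0, -10, 35, 0, 0.6, 0, 0, 0, 0, 0.6, 0, 0, 0, 0, 0.6]

```text
time: 22.9
tool_pos: [0.4835, -0.2364, 0.1502]
orientation: [0.585, 0.383, 0.603, -0.385]
contact_force: [0.8, 0.8, 0.4]
opening: 0.602
```

```bash
python3 -c "
from h import *
go([.495,-.232],.1)
c=cap('wrist','w5.png'); print(proj(c,[[.495,-.232,.024]]))"
```

```text
t 22.9 pos [ 0.4835 -0.2364  0.1502] tilt [-0.024  0.011 -1.   ] psi 24.2 turn -0.1 open 0.602 | mm x,y,z [50.  13.2  1.6] F [0.8 0.8 0.4]
[[334.04427194 198.10543852]]
```

View pics/w5.png

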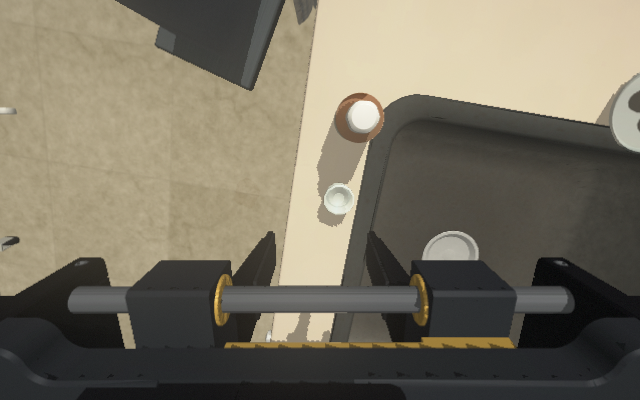

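Wrist view: the dish rim is at (339,198), about 5 mm right of my prediction. The amber bottle at (360,117) is clear.

Request:
carry_out:
  steps: [0, 17, 1, 0, 0.5, 0, 0, 0, 0, 0.5, 0, 0, 0, 0, 0.5, 20, 0, 0, 0, 0.5, 30, 0, 0, 0, 0.5, 30, 0, 0, 0, 0.5, 20, 0, 0, 0, 0.5, 0, 0, 0, 0, 0.5, 0, 0, 0, 0, 0.5]

```text
time: 23.85
tool_pos: [0.5005, -0.2206, 0.0485]
orientation: [0.588, 0.379, 0.604, -0.381]
contact_force: [0.6, -0.1, 0.1]
opening: 0.501
```

```bash
python3 -c "
from h import *
c=cap('top');im=c['pixels'][:,:,::-1]
w=np.load if 0 else None
go([.4995,-.2305],.005)"
```

```text
t 23.9 pos [ 0.5004 -0.2206  0.0486] tilt [-0.02   0.009 -1.   ] psi 24.9 turn 0.6 open 0.5 | mm x,y,z [43.5 -4.4  9.3] F [-0.6  0.   0.8]
```

Request:
carry_out:
  steps: [0, -3.5, 9, 0.5, 0.5, 0, 0, 0, 0, 0.5, 12, 0, 0, 0, 0.5, 12, 0, 0, 0, 0.5, 8, 0, 0, 0, 0.5, 0, 0, 0, 0, 0.5]

```text
time: 24.5
tool_pos: [0.5035, -0.2326, 0.0186]
orientation: [0.59, 0.382, 0.599, -0.384]
contact_force: [-0.2, 0.2, 0.3]
opening: 0.499
```

```bash
python3 -c "
from h import *
c=cap('wrist');cv2.imwrite('pics/w6.png',cv2.resize(c['pixels'][170:350,220:430,::-1],None,fx=3,fy=3));print(proj(c,[[.5,-.23,.024]]))
go([.5,-.23],.004)"
```

```text
[[316.62838665 245.10581104]]
t 24.55 pos [ 0.5037 -0.2327  0.0191] tilt [-0.013  0.004 -1.   ] psi 24.4 turn 0.0 open 0.501 | mm x,y,z [15.1 -2.1 -3.9] F [0.3 0.1 0.4]
```

View pics/w6.png

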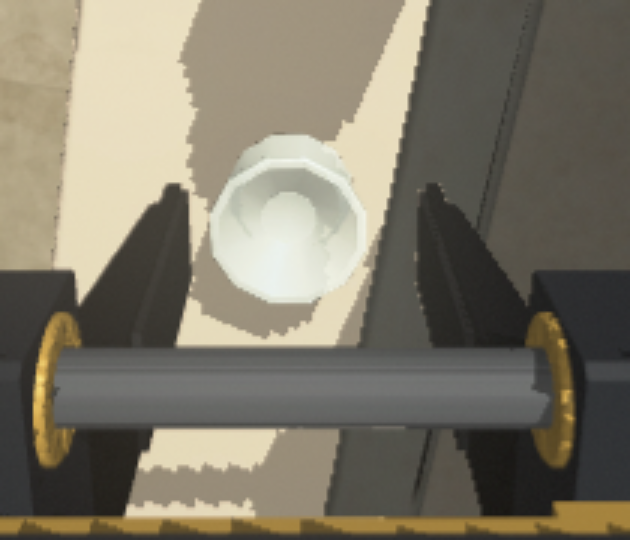

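Crop: the rim centre is at full-image (316,247), against a prediction of (317,245), and the dish lies between the fingers. Correct slightly, lower and grip gently.

Request:
carry_out:
  steps: [0, -2, -3.5, 0, 0.5, 0, 0, 0, 0, 0.5, 8, 0, 0, 0, 0.5, 5, 0, 0, 0, 0.5, 0, 0, 0, 0, 0.5]
  force: 12

```text
time: 25.05
tool_pos: [0.5008, -0.2304, 0.0061]
orientation: [0.591, 0.382, 0.598, -0.384]
contact_force: [0.7, 0.3, 0.1]
opening: 0.498
```

```bash
python3 -c "
from h import *
go([.4997,-.231],.004)"
```

```text
t 25.05 pos [ 0.5008 -0.2304  0.0061] tilt [-0.011  0.003 -1.   ] psi 24.4 turn 0.0 open 0.498 | mm x,y,z [ 2.1 -1.2  0.1] F [0.7 0.3 0.1]
```

Request:
carry_out:
  steps: [3, -1, 0, 0, 0.5, 0, 0, 0, 0, 0.5, 0, 0, 0, 0, 0.2, 0, 0, 0, 0, 0.2, 0, 0, 0, 0, 0.2, 0, 0, 0, 0, 0.2, 0, 0, 0, 0, 0.2]

```text
time: 25.75
tool_pos: [0.5017, -0.2309, 0.0067]
orientation: [0.591, 0.383, 0.598, -0.383]
contact_force: [0.9, 0.8, 2.5]
opening: 0.327
```

Request:
carry_out:
  steps: [-8, 0, 0, 0, 0.2, -25, 0, 0, 0, 0.2, -40, 0, 0, 0, 0.2, -40, 0, 0, 0, 0.2, -40, 0, 0, 0, 0.2, -10, 0, 0, 0, 0.2, 0, 0, 0, 0, 0.2]

```text
time: 26.45
tool_pos: [0.5008, -0.2306, 0.1741]
orientation: [0.589, 0.382, 0.6, -0.384]
contact_force: [0.3, 0.6, -0.7]
opening: 0.328
```

```bash
python3 -c "
from h import *
go(PC,.16)"
```

```text
t 26.45 pos [ 0.5008 -0.2306  0.1741] tilt [-0.015  0.007 -1.   ] psi 24.4 turn 0.0 open 0.328 | mm x,y,z [  19.1   90.2 -462.9] F [ 0.3  0.6 -0.7]
```

Request:
carry_out:
  steps: [0, 8, -40, 0, 0.2, 0, 8, -40, 0, 0.2, 0, 8, -40, 0, 0.2, 0, 8, -40, 0, 0.2, 0, 8, -40, 0, 0.2, 0, 8, -40, 0, 0.2, 0, 8, -40, 0, 0.2, 0, 8, -40, 0, 0.2, 0, 8, -40, 0, 0.2, 0, 8, -40, 0, 0.2, 0, 8, -40, 0, 0.2, 0, 0, -10, 0, 0.2]

```text
time: 27.65
tool_pos: [0.3799, 0.2294, 0.1564]
orientation: [0.577, 0.378, 0.608, -0.392]
contact_force: [-0.4, -0.7, -0.3]
opening: 0.329
```

```bash
python3 -c "
from h import *
go(PC,.06)"
```

```text
t 27.65 pos [0.3799 0.2294 0.1564] tilt [-0.048  0.007 -0.999] psi 24.0 turn -0.4 open 0.329 | mm x,y,z [95.7 14.1  8.1] F [-0.4 -0.7 -0.3]
```

Request:
carry_out:
  steps: [0, 0, 0, 0, 0.2, 0, 10, 5, 0, 0.2, 0, 0, 0, 0, 0.2, 20, 0, 0, 0, 0.2, 30, 0, 0, 0, 0.2, 30, 0, 0, 0, 0.2, 10, 0, 0, 0, 0.2, 0, 0, 0, 0, 0.2]

```text
time: 28.45
tool_pos: [0.3901, 0.2219, 0.0603]
orientation: [0.575, 0.379, 0.606, -0.397]
contact_force: [0.4, -0.4, -1.0]
opening: 0.328
```

```bash
python3 -c "
from h import *
go(PC,.021)"
```

```text
t 28.45 pos [0.3901 0.2219 0.0603] tilt [-0.05   0.003 -0.999] psi 23.4 turn -0.9 open 0.328 | mm x,y,z [39.2  5.6 -4.5] F [ 0.4 -0.4 -1. ]
```

Request:
carry_out:
  steps: [0, 5, -4, -0.5, 0.2, 0, 0, 0, 0, 0.2, 12, 0, 0, 0, 0.2, 12, 0, 0, 0, 0.2, 8, 0, 0, 0, 0.2, 0, 0, 0, 0, 0.2]

```text
time: 29.05
tool_pos: [0.3959, 0.2288, 0.0303]
orientation: [0.579, 0.379, 0.606, -0.392]
contact_force: [0.3, -0.7, -0.1]
opening: 0.327
```

```bash
python3 -c "
from h import *
go(PC,.019)"
```

```text
t 29.05 pos [0.3959 0.2288 0.0303] tilt [-0.043  0.006 -0.999] psi 23.9 turn -0.5 open 0.327 | mm x,y,z [11.5 -3.7 -1.1] F [ 0.3 -0.7 -0.1]
```

Request:
carry_out:
  steps: [5, -3, -1, 0, 0.2, 5, 0, 0, 0, 0.2, 2, 0, 0, 0, 0.2, 0, 0, 0, 0, 0.2]

```text
time: 29.45
tool_pos: [0.3917, 0.2289, 0.0185]
orientation: [0.578, 0.379, 0.607, -0.392]
contact_force: [0.3, 0.6, 0.7]
opening: 0.329
```

On the pad (18.5 mm, as expected). I release and rise.

Request:
carry_out:
  steps: [0.5, 0, 0, 0, 0.2, 0, 0, 0, 0, 0.36, 0, 0, 0, 0, 0.5, 0, 0, 0, 0, 0.5, 0, 0, 0, 0, 0.5, -20, 0, 0, 0, 0.5, -40, 0, 0, 0, 0.5, -45, 0, 0, 0, 0.5, -45, 0, 0, 0, 0.5, 0, 0, -35, 0, 0.5, 0, 0, -40, 0, 0.5, 0, 0, -40, 0, 0.5]

```text
time: 30.65
tool_pos: [0.3524, 0.3329, 0.1762]
orientation: [0.576, 0.382, 0.605, -0.395]
contact_force: [1.0, 0.2, -0.1]
opening: 0.501
```

Request:
carry_out:
  steps: [0, 0, -40, 0, 0.5, 0, 0, -40, 0, 0.5, 0, 0, -40, 0, 0.5, 0, 0, -40, 0, 0.5, 0, 0, 0, 0, 0.5]

```text
time: 31.15
tool_pos: [0.2843, 0.4888, 0.1809]
orientation: [0.577, 0.382, 0.605, -0.392]
contact_force: [0.1, -0.1, -0.1]
opening: 0.497
```

```bash
python3 - <<'E'
from h import *
c=cap('top');im=c['pixels'][:,:,::-1];hsv=cv2.cvtColor(im,cv2.COLOR_BGR2HSV)
cv2.imwrite('pics/t9.png',cv2.resize(im[120:260,170:450],None,fx=2.8,fy=2.8,interpolation=cv2.INTER_CUBIC))
for n,lo,hi,box,z in(('teal',[80,80,40],[100,255,255],(200,180,270,240),.04),('red',[0,120,50],[8,255,255],(270,200,320,240),.058),('blue',[100,100,50],[118,255,255],(240,170,300,225),.062)):
    m=cv2.inRange(hsv,np.array(lo),np.array(hi));k=np.zeros_like(m);x0,y0,x1,y1=box;k[y0:y1,x0:x1]=m[y0:y1,x0:x1]
    q=cv2.findContours(k,0,2)[0]
    if not q: print(n,'none');continue
    q=max(q,key=cv2.contourArea);u=cv2.minEnclosingCircle(q)[0];d=ray(c,[u],z)[0][:2]-PC;print(n,u,cv2.contourArea(q),(d@ex).round(4),(d@ey).round(4))
print('dish pred px',proj(c,[[*PC,.036]]), 'amber/jar',proj(c,[[.474,-.147,.085],[.466,.399,.05]]))
s=ctrl.read_state();print(s['tool_pos'])
E
```

```text
teal (242.0, 199.5) 243.0 0.0872 0.0008
red (291.0, 214.5) 29.5 0.0049 -0.0961
blue (267.1842041015625, 187.3947296142578) 24.5 0.0875 -0.0689
dish pred px [[256.16936033 232.13604868]] amber/jar [[413.02294906 200.18644905]
 [187.07701018 199.97736749]]
[0.28501096 0.48715969 0.18063374]
```

View pics/t9.png

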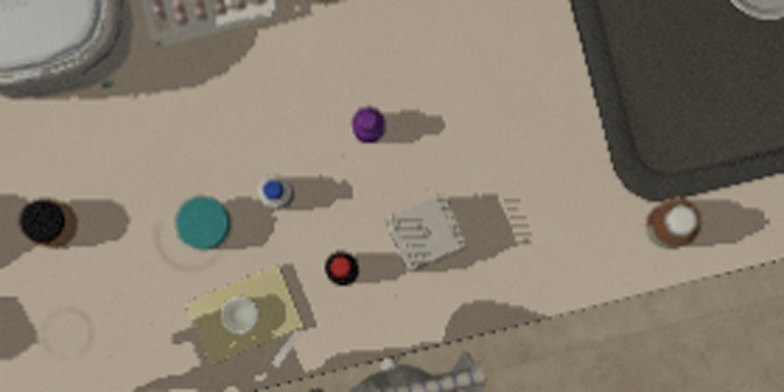

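Everything is in place: the dish is at (255,232.5) against the pad-centre prediction (256,232), the amber bottle at (413,200) and the jar at (186,199) have not moved. I hand in.

```bash
python3 -c "
from h import *
print(np.abs(ctrl.read_state()['qvel']).max()); print(ctrl.finish_job())"
```

```text
0.04555247925213484
the job is handed in; nothing more can be done
None
```

The set is laid out round the pad and handed in after about 31 s of the 109 s allowed. The interface gave no verdict, so the results below are my own last checks in the top camera, in pad axes. All of them are inside the limits, and no check failed or disagreed.

| Item | Where it ended up | Allowed |
|---|---|---|
| Glass dish | on the pad, about 2 mm from its centre | 15 mm at most |
| Teal-lidded pot | 87 mm behind, 1 mm off the midline | 65–112 mm behind, 15 mm off at most |
| Blue-capped bottle | 88 mm behind, about 70 mm to the stand side of the pot | 62–115 mm behind, 47–95 mm from pot |
| Red-capped bottle | 96 mm towards the stand, 5 mm off the long midline | 67–145 mm, 15 mm off at most |

- **Upright:** the four items looked upright in the last picture, and the arm was clear of everything. I did not measure their tilt.
- **Bystanders:** the amber bottle and the brown jar showed within about 1 px of where they started.
- **Regrips:** I regripped the pot and the blue-capped bottle lower before lifting, because the first grip on each was too high.
- **Gripper tilt:** the gripper was about 0.05 rad off vertical when it released the dish. The dish looked level on the pad afterwards.

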